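# Shut the rack drawer and push its lock lever home

### The arm

A 7-joint arm with a two-finger parallel gripper is mounted at the origin on the work surface. World frame = base frame: x ahead of the robot, y to its left, z up, the work surface at z = 0. Lengths are in m, angles in rad, forces in N, time in s.
With the tool pointing down it reaches from about 0.4 to 0.85 m from the base axis. Payload 10.4 kg.
Tool frame: the origin (TCP) lies at the very end of the fingers, on their centre line; the grasp point (between the pads) lies 19 mm behind it (manip.grip_depth is the distance from the TCP to the grasp point, in m); z points along the fingers, x is the direction in which the jaws open and shut, and the axes are right-handed (so a half turn about z gives the same grasp; the last joint's range is limited). The gripper opens to 85 mm and grips with 20 to 120 N. Pads are 22 mm wide; open, the fingers measure 114 mm over their backs; the gripper's body (76 mm by 85 mm) begins 54 mm behind the grasp point. The pads swing forward as they close: fully open they stand 13 mm farther back than shut.
Start: joints at [-1.241, 0.332, -0.065, 1.46, 0.022, 1.35, -0.088], TCP at [0.216, 0.587, 0.231] pointing down, gripper open.
Joint ranges: [-2.6, 2.6], [-0.5, 2.12], [-1.47, 1.34], [0.16, 2.42], [-1.27, 4.41], [0.06, 2.06], [-2.6, 2.6]. Speed limits (rad/s): [2.22, 2.22, 2.79, 2.79, 3.14, 3.14, 3.14].

### API

Orientations are given as a unit quaternion [x, y, z, w].
In Python, from workcell import manip, cams gives the robot as it stands. The module is installed in compiled form; this text tells all that it offers.
- The arm moves only by the tool move_arm, never from a script. Its arguments are lists of equal length, an entry for each row: "claw": the opening, from 0 (shut) to 1 (fully open); "dp": the shift along the tool's x, y, z as a fraction of full scale, a list of three; "turn": the turn, a rotation vector about the tool's x, y, z as a fraction of full scale, a list of three. A call has 1 to 8 rows; each row shifts and turns the commanded pose from where the row before left it, along the tool's axes as they then stand; what a row does not reach is not made up. Full scale, the value 1, is 200 mm for a shift and 45 degrees for a turn. A row lasts 1/12 s, in which the tool goes at most 41.7 mm and 7.16 degrees, less where a joint would pass 70% of its speed; a pose out of reach is approached as far as the arm can. A call with a number of a shift or a turn outside -1 to 1 is refused whole. A call with a gripper value outside its range is refused whole. The fingers move at their own pace and stop on an object; "grip_force" is the grip in N (left out, the last holds). Time passes only in rows, so rows that do not move let the fingers close. It gives the time, the measured TCP pose, the force and the opening at its end, in the units of the state.
- manip.get_obs(): the state, without advancing time (a new reading comes with each control period).
- cams.camera(name): name is "scene" or "top" or "wrist"; returns the picture (480x640x3 uint8, red, green, blue); there is no depth.
- cams.camera_info(name): a dict with "fx", "fy", "cx", "cy" (pixels), "dist" ([k1, k2, p1, p2, k3] as OpenCV has them; the pictures are not rectified), "pose" (4x4, takes a point from camera to world coordinates); the wrist camera has in their place "tool_from_camera" (4x4, takes a point from camera to tool coordinates, whose origin is the TCP and whose axes are the tool frame's). Camera axes: x right, y down, z forward; pixel columns grow to the right and rows downward; lengths in m; the calibration is good to about 2 mm. A picture is of the moment at which its call begins: read the wrist's pose just before it. camera_info takes no time and is no camera call.
- manip.hand_in(): hands the job in, once; it reports no verdict.
The state is a dict: "clock": time; "joint_pos": joint angles; "joint_velocities": joint speeds; "tau": joint torques, N m; "position": TCP position; "ee_rot": TCP orientation; "ft_force": force on the tool from outside, world axes, zero at the start; "torque": the same for the moment, N m; "grip_width": opening from 0.0 (shut) to 1.0 (fully open).
Only numpy, scipy, OpenCV 4.12 (cv2) and the standard library are available. Lean on these libraries where they do the work, as an engineer would, in place of code of your own. Each camera call takes 0.05 s, during which the arm holds its last target.

### The job

Push the open drawer of the cedar rack fully shut, then lock it: push the knob of the lock lever on the shelf from its left-hand end to the right (as seen from the robot), past the first notch and on to the second stop at the far end of its swing. Do not lift the lever off its spindle, and leave the other things on the shelf where they are.

Things in the scene. Friction and masses are not known exactly. Their poses are not given: they have to be found in the camera images.
- rack: Low cedar rack on the bench, 320 mm deep (x), 440 mm wide (y). Origin: centre of its underside; x points away from the robot (turned up to 0.15 rad), y left. Shelf top 100 mm above the origin, its front edge at x = -160 mm; slats and posts along the far edge rise to 180 mm, with a tyre lever clipped before them (18 mm high). The lock lever is in the shelf's front half; loose things have centres at x = 45 mm and more
- drawer (a joint): How far the drawer stands open, m: 0 is fully shut against its stop; 0.03 to 0.07 at the start. It shuts towards the rack's +x. Its wooden front is 396 mm wide, 5 to 85 mm above the bench, and flush with the shelf's front edge when shut; 3 to 6 N push it, and it stays where left
- drawer_knob (a point): Centre of the end face of the drawer's chrome knob, mid-front, 50 mm above the bench. The knob is a disc 30 mm across, 14 mm thick; its end stands 35 mm out of the front towards the robot. Push on the knob's end or on the front. Axes as the rack's
- lever_pivot (a point): On the lever's vertical pivot axis, 40 mm above the shelf top. Axes of the lever's base (a grey fan-shaped plate, up to 8 mm thick, reaching 90 mm from the pivot, fixed on the shelf): z up; the fan opens towards its -x, roughly to the robot
- lever_knob (a point): On the axis of the lever's upright black knob, 40 mm above the shelf top. The knob is a round post 18 to 21 mm across, from 17 to 60 mm above the shelf top, at the end of a flat steel arm (18 mm wide, top 17 mm above the shelf), 85 mm from the pivot
- lock (a joint): Lever angle, rad, counter-clockwise from above: 0 open (knob at the fan's left end seen from the robot; starts at 0 to 0.1), 0.6 (give 0.06) first notch, 1.2 second stop (right end, locked). Knob lies from the pivot along (-cos(q-0.6), -sin(q-0.6)) in base x, y. A spring resists leaving the notch until about 1.0, then draws it to the stop; up to 9 N at the knob. Stays where left
- seat (a joint): How far the lever is raised on its spindle, m: 0 seated. It is only plugged on, held down by a light spring (about 5 N), and rises 20 mm if lifted. A sideways push does not raise it
- tap_handle: Loose green plastic tap handle with four arms, 64 mm across, 40 mm high, standing on its socket. Origin at the centre of its underside. Leave alone
- valve: Loose aluminium pressure cooker valve, round, 36 mm across, 47 mm high, upright. Origin at the centre of its underside. Leave alone
- gate_hinge: Loose grey gate hinge lying open and flat, 76 by 74 mm, 11 mm high. Origin at the centre of its underside. Leave alone

How it is judged:
By the outcome, as a careful person would: the job done as asked, in the order asked, and still so for the second after the job is handed in, with the robot touching nothing.
It also fails if it takes over 51 s, if anything falls off the work surface, if the arm or the gripper's body presses on something with over 40 N, if the wrist force passes 120 N, or if a joint passes its speed limit or range.

## Working session

There is one attempt and no reset: what is moved stays moved. The work goes in short steps, Python scripts to look and compute and a tool call to move; the robot and the scene stay as the last step left them, time stands still between calls to the robot, and variables do not carry over. Pictures are saved under pics/ and viewed, and the job is handed in when it is done.

Besides the shell and the picture viewer there is one more tool, called after ">>>" as name(argument=value, ...), one argument or row to a line, values as JSON. move_arm: Moves the arm, as the interface text tells. Shift numbers are shares of 200 mm and turn numbers shares of 45 degrees, none past 1 either way. Its arguments: {"type":"object","properties":{"claw":{"type":"array","items":{"type":"number"}},"dp":{"type":"array","items":{"type":"array","items":{"type":"number"}}},"turn":{"type":"array","items":{"type":"array","items":{"type":"number"}}},"grip_force":{"type":"number"}},"required":["claw","dp","turn"]}

```bash
mkdir -p pics; python3 - <<'E'
from workcell import manip, cams
import cv2
print(manip.get_obs())
for n in ("scene","top","wrist"):
    i=cams.camera(n); cv2.imwrite(f"pics/{n}0.png",i[:,:,::-1]); print(n,cams.camera_info(n))
E
```

```text
{'clock': 0.0, 'joint_pos': array([-1.24058131,  0.33287544, -0.06474597,  1.46095116,  0.02162886,
        1.34995166, -0.08853724]), 'joint_velocities': array([-1.13479743e-03,  6.49212113e-04,  1.81976995e-03, -1.14995860e-03,
       -1.36790412e-03, -4.22148891e-05, -1.18927142e-03]), 'tau': array([ 8.39674340e-05, -6.25444579e+01,  4.94253798e-02, -3.91596437e+01,
        1.62039668e-02,  9.65003361e-03,  5.23599306e-05]), 'position': array([0.21581546, 0.58613224, 0.23050916]), 'ee_rot': array([ 8.20215938e-01,  5.72053547e-01, -5.85223197e-04,  4.59870909e-04]), 'ft_force': array([-0.20980304,  0.01157281, -0.28432817]), 'torque': array([0.00349581, 0.00248797, 0.08391154]), 'grip_width': 1.0034585277774422}
scene {'fx': 594.7246340061363, 'fy': 594.7246340061363, 'cx': 314.33657115132496, 'cy': 234.87789189528075, 'dist': array([0.02608, 0.     , 0.     , 0.     , 0.     ]), 'pose': array([[-0.01974964,  0.8248815 , -0.56496058,  1.10710969],
       [ 0.99980208,  0.01765062, -0.00917952,  0.00642393],
       [ 0.00239989, -0.56503005, -0.82506683,  0.77179778],
       [ 0.  
[... 341 characters left out ...]
 0.0236097 ,  0.00995408],
       [-0.01982259, -0.13487745, -0.99066399,  0.91962713],
       [ 0.        ,  0.        ,  0.        ,  1.        ]])}
wrist {'fx': 394.45356319881097, 'fy': 394.45356319881097, 'cx': 317.90224546707304, 'cy': 239.33495526613672, 'dist': array([0.02511935, 0.        , 0.        , 0.        , 0.        ]), 'tool_from_camera': array([[ 9.99999808e-01,  2.73221688e-04,  5.55860442e-04,
         2.60589462e-06],
       [-4.20558225e-04,  9.58372235e-01,  2.85521422e-01,
        -7.23143200e-02],
       [-4.54710569e-04, -2.85521601e-01,  9.58372166e-01,
        -1.42829064e-01],
       [ 0.00000000e+00,  0.00000000e+00,  0.00000000e+00,
         1.00000000e+00]])}
```

View pics/top0.png

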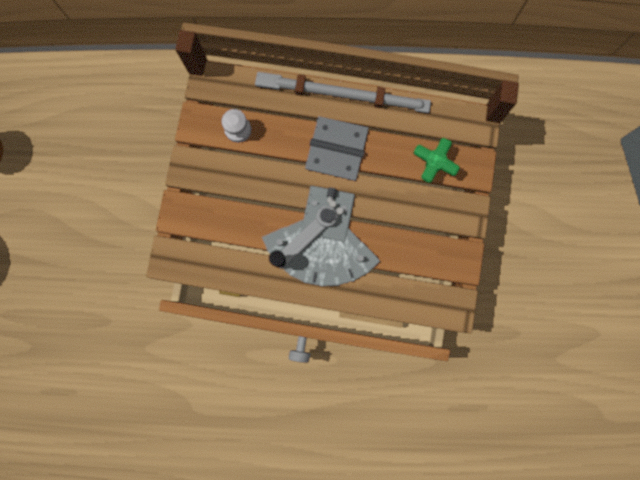

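View pics/scene0.png

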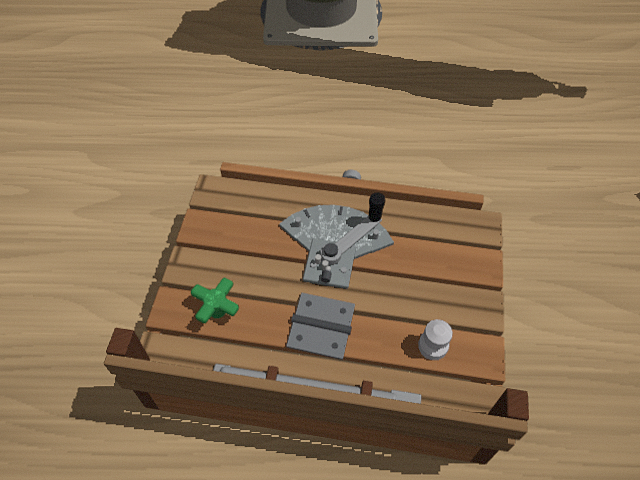

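The top view shows the open drawer, with its knob at about (299,356). The lever's black knob is at (278,258) and its pivot cap at (330,215). The loose objects are all at the back of the shelf.

```bash
cat > h.py <<'E'
from workcell import manip, cams
import cv2, numpy as np
def px(n,u,v,z):
    c=cams.camera_info(n);K=np.array([[c['fx'],0,c['cx']],[0,c['fy'],c['cy']],[0,0,1]])
    p=cv2.undistortPoints(np.array([[[u,v]]],float),K,c['dist'])[0,0]
    T=c['pose'];d=T[:3,:3]@[p[0],p[1],1];o=T[:3,3]
    return np.round(o+d*(z-o[2])/d[2],4)
def proj(n,P):
    c=cams.camera_info(n);K=np.array([[c['fx'],0,c['cx']],[0,c['fy'],c['cy']],[0,0,1]])
    Ti=np.linalg.inv(c['pose']);q=cv2.projectPoints(np.array(P,float).reshape(-1,3),cv2.Rodrigues(Ti[:3,:3])[0],Ti[:3,3],K,c['dist'])[0]
    return q.reshape(-1,2)
E
python3 - <<'E'
from h import *
print("front corners",px("top",148,279,.1),px("top",470,330,.1), px("scene",199,176,.1),px("scene",502,213,.1))
print("rear-ish post tops",px("top",182,28,.18),px("top",517,77,.18))
print("lever knob top",px("top",278,258,.16),px("scene",377,197,.16))
for z in(.12,.13,.14): print("pivot",z,px("top",329,215,z),px("scene",330,248,z))
print("drawer front top corners",px("top",160,306,.085),px("top",447,357,.085),px("scene",222,164,.085),px("scene",483,199,.085))
print("drawerknob",px("top",299,361,.05),px("scene",352,171,.065))
a=cv2.imread("pics/top0.png")[170:380,140:480];cv2.imwrite("pics/c1.png",cv2.resize(a,None,fx=2.3,fy=2.3))
a=cv2.imread("pics/scene0.png")[150:300,190:510];cv2.imwrite("pics/c2.png",cv2.resize(a,None,fx=2.4,fy=2.4))
E
```

```text
front corners [0.5991 0.2567 0.1   ] [ 0.5442 -0.1723  0.1   ] [ 0.5461 -0.1721  0.1   ] [0.6043 0.2613 0.1   ]
rear-ish post tops [0.9197 0.2131 0.18  ] [ 0.8625 -0.2176  0.18  ]
lever knob top [0.6264 0.0775 0.16  ] [0.6266 0.0801 0.16  ]
pivot 0.12 [0.6885 0.0167 0.12  ] [0.6812 0.0201 0.12  ]
pivot 0.13 [0.6868 0.0166 0.13  ] [0.6877 0.0199 0.13  ]
pivot 0.14 [0.685  0.0165 0.14  ] [0.6942 0.0197 0.14  ]
drawer front top corners [0.5639 0.2423 0.085 ] [ 0.5078 -0.1451  0.085 ] [ 0.5091 -0.1443  0.085 ] [0.5682 0.2434 0.085 ]
drawerknob [0.4953 0.053  0.05  ] [0.5016 0.0547 0.065 ]
```

View pics/c1.png

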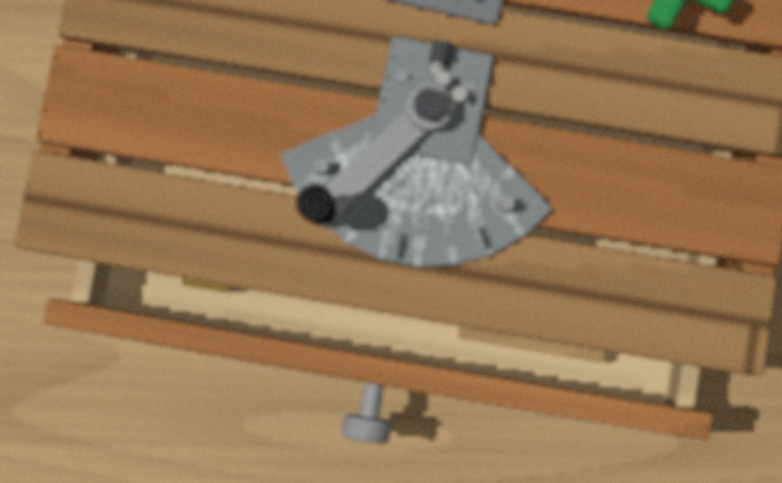

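View pics/c2.png

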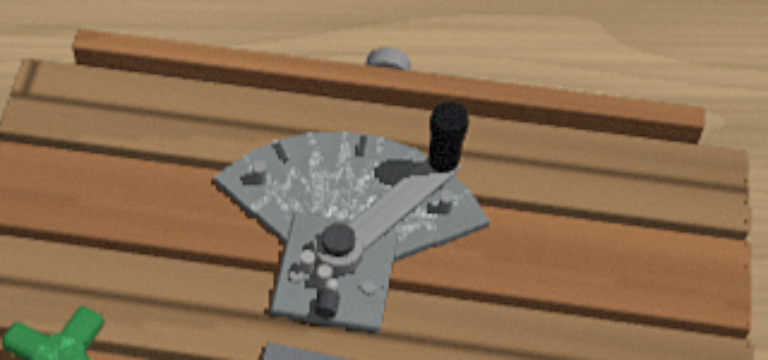

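>>> move_arm(
  claw=[0,0,0],
  dp=[
    [0,0,0],
    [0,0,0],
    [0,0,0],
  ],
  turn=[
    [0,0,-0.141],
    [0,0,-0.141],
    [0,0,0],
  ],
)

```text
clock: 0.4
position: [0.2159, 0.5864, 0.231]
ee_rot: [0.75, 0.661, -0.0, 0.0]
ft_force: [-0.4, -0.7, 0.1]
grip_width: 0.609
```

```bash
cat >> h.py <<'E'
from scipy.spatial.transform import Rotation as R
def to(target):
    o=manip.get_obs();r=R.from_quat(o['ee_rot']);M=r.as_matrix()
    print("pos",o['position'].round(4),"toolx",M[:,0].round(3),"tooly",M[:,1].round(3),"F",o['ft_force'].round(1),'t',o['clock'])
    print("total dp",(M.T@(np.array(target)-o['position'])/.2).round(3))
E
python3 - <<'E'
from h import *
to([.455,.058,.231])
L=px("top",262.6,237.4,.107);Rr=px("top",379,261,.107);print(L,Rr)
L2=px("scene",190+489/2.4,150+223/2.4,.107);R2=px("scene",190+212/2.4,150+180/2.4,.107);print(L2,R2)
for a,b in((L,Rr),(L2,R2)):
    d=a-b;print("base yaw",np.arctan2(-d[0],d[1]), np.linalg.norm(a[:2]-[.687,.018]),np.linalg.norm(b[:2]-[.687,.018]))
E
```

```text
pos [0.2159 0.5864 0.231 ] toolx [ 0.126  0.992 -0.001] tooly [ 0.992 -0.126 -0.   ] F [-0.4 -0.7  0.1] t 0.4
total dp [-2.471e+00  1.518e+00  1.000e-03]
[0.6585 0.1037 0.107 ] [ 0.6314 -0.0503  0.107 ]
[0.6627 0.1059 0.107 ] [ 0.6365 -0.0506  0.107 ]
base yaw -0.17419059270309006 0.09031467211920777 0.08806957476904274
base yaw -0.1658739155800574 0.0911970394256305 0.08518339039977224
```

>>> move_arm(
  claw=[0,0,0,0,0,0,0,0],
  dp=[
    [-0.154,0.095,0],
    [-0.154,0.095,0],
    [-0.154,0.095,0],
    [-0.154,0.095,0],
    [-0.154,0.095,0],
    [-0.154,0.095,0],
    [-0.154,0.095,0],
    [-0.154,0.095,0],
  ],
  turn=[
    [0,0,0],
    [0,0,0],
    [0,0,0],
    [0,0,0],
    [0,0,0],
    [0,0,0],
    [0,0,0],
    [0,0,0],
  ],
)

```text
clock: 1.07
position: [0.3348, 0.3206, 0.2313]
ee_rot: [0.753, 0.658, 0.0, -0.0]
ft_force: [-0.0, 0.6, -0.8]
grip_width: -0.006
```

>>> move_arm(
  claw=[0,0,0,0,0,0,0,0],
  dp=[
    [-0.154,0.095,0],
    [-0.154,0.095,0],
    [-0.154,0.095,0],
    [-0.154,0.095,0],
    [-0.154,0.095,0],
    [-0.154,0.095,0],
    [-0.154,0.095,0],
    [0,0,0],
  ],
  turn=[
    [0,0,0],
    [0,0,0],
    [0,0,0],
    [0,0,0],
    [0,0,0],
    [0,0,0],
    [0,0,0],
    [0,0,0],
  ],
)

```text
clock: 1.73
position: [0.44, 0.0845, 0.2316]
ee_rot: [0.756, 0.654, 0.0, 0.001]
ft_force: [-0.8, -0.3, -0.1]
grip_width: -0.0
```

```bash
python3 - <<'E'
from h import *
to([.455,.058,.04])
i=cams.camera("wrist");cv2.imwrite("pics/w1.png",i[:,:,::-1])
E
```

```text
pos [0.44   0.0845 0.2316] toolx [ 0.143  0.99  -0.001] tooly [ 0.99  -0.143  0.001] F [-0.8 -0.3 -0.1] t 1.7333
total dp [-0.12   0.092  0.958]
```

View pics/w1.png

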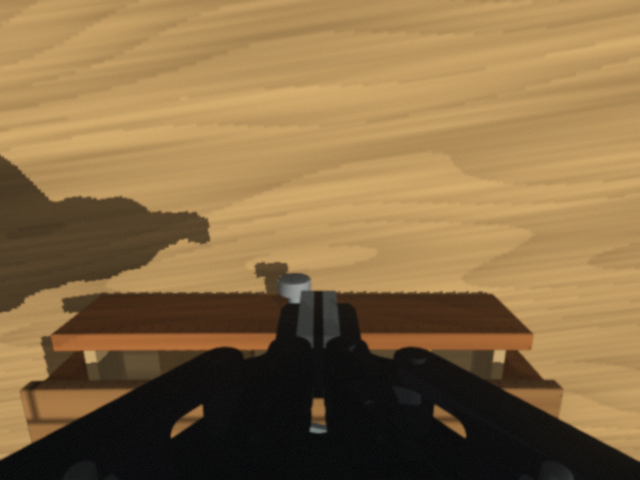

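The wrist view shows the drawer knob at (295,285), just left of the shut fingers and beyond them. I'll go down in front of it.

>>> move_arm(
  claw=[0,0,0,0,0,0,0],
  dp=[
    [-0.02,0.015,0.16],
    [-0.02,0.015,0.16],
    [-0.02,0.015,0.16],
    [-0.02,0.015,0.16],
    [-0.02,0.015,0.16],
    [-0.02,0.015,0.16],
    [0,0,0],
  ],
  turn=[
    [0,0,0],
    [0,0,0],
    [0,0,0],
    [0,0,0],
    [0,0,0],
    [0,0,0],
    [0,0,0],
  ],
)

```text
clock: 2.37
position: [0.449, 0.0641, 0.0344]
ee_rot: [0.753, 0.658, -0.004, -0.001]
ft_force: [-0.9, -0.2, -0.2]
grip_width: 0.0
```

```bash
python3 - <<'E'
from h import *
to([.520,.050,.04])
i=cams.camera("top");cv2.imwrite("pics/t1.png",i[:,:,::-1])
E
```

```text
pos [0.449  0.0641 0.0344] toolx [ 0.134  0.991 -0.004] tooly [ 0.991 -0.134 -0.007] F [-0.9 -0.2 -0.2] t 2.3667
total dp [-0.023  0.361 -0.031]
```

View pics/t1.png

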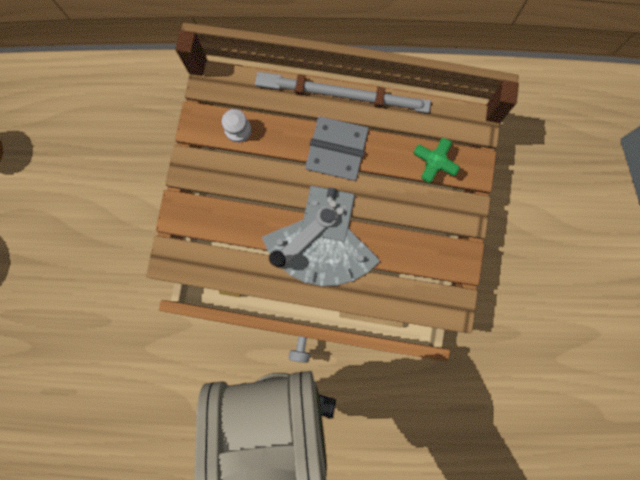

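>>> move_arm(
  claw=[0,0,0,0,0,0,0,0],
  dp=[
    [-0.006,0.04,-0.008],
    [-0.006,0.04,-0.008],
    [-0.006,0.04,-0.008],
    [-0.006,0.04,0],
    [0,0.04,0],
    [0,0.04,0],
    [0,0.04,0],
    [0,0.03,0],
  ],
  turn=[
    [0,0,0],
    [0,0,0],
    [0,0,0],
    [0,0,0],
    [0,0,0],
    [0,0,0],
    [0,0,0],
    [0,0,0],
  ],
)

```text
clock: 3.08
position: [0.5144, 0.052, 0.0441]
ee_rot: [0.752, 0.659, -0.0, -0.0]
ft_force: [-2.9, 0.4, 2.6]
grip_width: -0.004
```

>>> move_arm(
  claw=[0,0,0],
  dp=[
    [0,0.02,0],
    [0,0.02,0],
    [0,0,0],
  ],
  turn=[
    [0,0,0],
    [0,0,0],
    [0,0,0],
  ],
)

```text
clock: 3.33
position: [0.5224, 0.0509, 0.0441]
ee_rot: [0.752, 0.659, 0.0, 0.0]
ft_force: [-1.3, -0.2, 0.1]
grip_width: 0.003
```

```bash
python3 - <<'E'
from h import *
to([.524,.050,.04])
i=cams.camera("top");cv2.imwrite("pics/t2.png",i[:,:,::-1])
E
```

```text
pos [0.5224 0.0509 0.0441] toolx [ 0.131  0.991 -0.   ] tooly [ 0.991 -0.131  0.001] F [-1.3 -0.2  0.1] t 3.3333
total dp [-0.004  0.009  0.02 ]
```

View pics/t2.png

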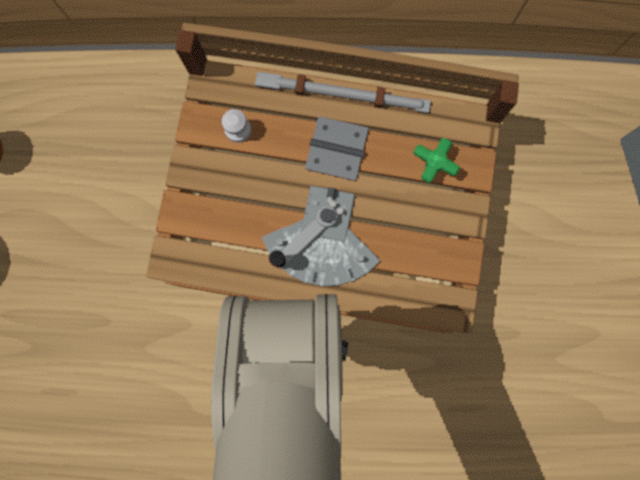

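The drawer front is now almost hidden under the shelf edge. I'll push in small steps until the force rises at the stop.

>>> move_arm(
  claw=[0,0,0],
  dp=[
    [0,0.01,0],
    [0,0.01,0],
    [0,0,0],
  ],
  turn=[
    [0,0,0],
    [0,0,0],
    [0,0,0],
  ],
)

```text
clock: 3.63
position: [0.5254, 0.0506, 0.044]
ee_rot: [0.752, 0.659, -0.0, -0.0]
ft_force: [-0.6, 0.1, -0.2]
grip_width: 0.0
```

>>> move_arm(
  claw=[0,0,0],
  dp=[
    [0,0.01,0],
    [0,0.01,0],
    [0,0,0],
  ],
  turn=[
    [0,0,0],
    [0,0,0],
    [0,0,0],
  ],
)

```text
clock: 3.88
position: [0.5254, 0.0506, 0.0434]
ee_rot: [0.752, 0.659, -0.003, -0.003]
ft_force: [-21.3, 1.2, 15.9]
grip_width: -0.006
```

>>> move_arm(
  claw=[0,0,0,0,0,0,0,0],
  dp=[
    [0,-0.02,0],
    [0,-0.08,0],
    [0,-0.1,0],
    [0,-0.1,0],
    [0,0,-0.15],
    [0,0,-0.2],
    [0,0,-0.2],
    [0,0,-0.2],
  ],
  turn=[
    [0,0,0],
    [0,0,0],
    [0,0,0],
    [0,0,0],
    [0,0,0],
    [0,0,0],
    [0,0,0],
    [0,0,0],
  ],
)

```text
clock: 4.55
position: [0.4698, 0.0577, 0.1962]
ee_rot: [0.752, 0.659, 0.0, 0.0]
ft_force: [1.3, 0.8, -0.4]
grip_width: 0.003
```

>>> move_arm(
  claw=[0,0,0,0],
  dp=[
    [0.2,0,0],
    [0.2,0,0],
    [0.2,0,0],
    [0,0,0],
  ],
  turn=[
    [0,0,0],
    [0,0,0],
    [0,0,0],
    [0,0,0],
  ],
)

```text
clock: 4.88
position: [0.4851, 0.1856, 0.1943]
ee_rot: [0.749, 0.663, 0.002, -0.001]
ft_force: [-1.1, 1.6, -0.1]
grip_width: -0.001
```

```bash
python3 - <<'E'
from h import *
to([.63,.15,.22])
i=cams.camera("top");cv2.imwrite("pics/t3.png",cv2.resize(i[170:400,140:490,::-1],None,fx=2.2,fy=2.2))
E
```

```text
pos [0.4851 0.1856 0.1943] toolx [0.122 0.993 0.003] tooly [ 0.993 -0.122  0.001] F [-1.1  1.6 -0.1] t 4.8833
total dp [-0.088  0.741 -0.128]
```

View pics/t3.png

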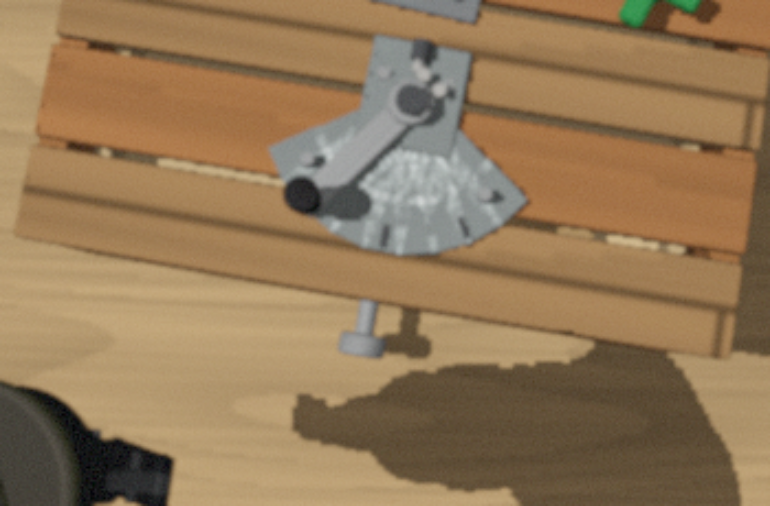

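>>> move_arm(
  claw=[0,0,0,0,0,0,0,0],
  dp=[
    [0,0,0],
    [-0.029,0.13,0],
    [-0.029,0.13,0],
    [-0.029,0.13,0],
    [-0.029,0.13,0],
    [-0.029,0.13,0],
    [-0.029,0.13,0],
    [0,0,0],
  ],
  turn=[
    [0,0,0.06],
    [0,0,0],
    [0,0,0],
    [0,0,0],
    [0,0,0],
    [0,0,0],
    [0,0,0],
    [0,0,0],
  ],
)

```text
clock: 5.6
position: [0.6362, 0.1106, 0.1936]
ee_rot: [0.769, 0.64, -0.0, 0.002]
ft_force: [-0.1, -0.6, 0.0]
grip_width: 0.002
```

```bash
python3 - <<'E'
from h import *
to([.633,.122,.130])
i=cams.camera("scene");cv2.imwrite("pics/s3.png",i[:,:,::-1])
E
```

```text
pos [0.6362 0.1106 0.1936] toolx [ 0.182  0.983 -0.002] tooly [ 0.983 -0.182  0.002] F [-0.1 -0.6  0. ] t 5.6
total dp [ 0.054 -0.027  0.318]
```

View pics/s3.png

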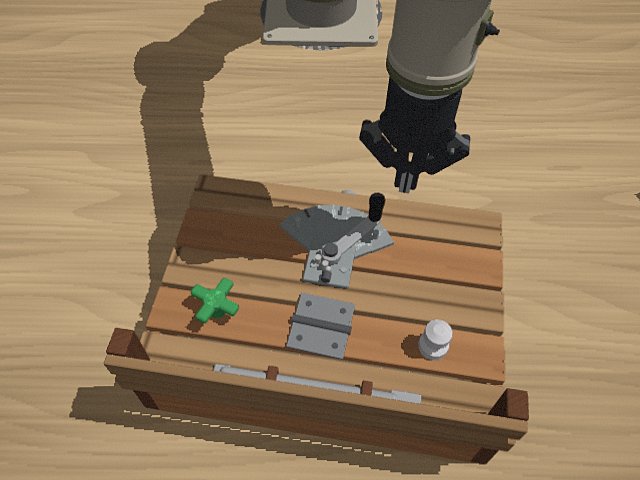

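The scene view shows narrow fingertips at (405,188), robot-left of the black knob at (377,205), and no drawer front showing. I'll lower beside the knob.

>>> move_arm(
  claw=[0,0,0,0,0,0],
  dp=[
    [0.045,-0.027,0],
    [0,0,0.08],
    [0,0,0.08],
    [0,0,0.08],
    [0,0,0.075],
    [0,0,0],
  ],
  turn=[
    [0,0,0],
    [0,0,0],
    [0,0,0],
    [0,0,0],
    [0,0,0],
    [0,0,0],
  ],
)

```text
clock: 6.15
position: [0.6266, 0.1261, 0.1283]
ee_rot: [0.767, 0.642, -0.002, -0.001]
ft_force: [-1.2, -0.8, -0.5]
grip_width: 0.001
```

```bash
python3 - <<'E'
from h import *
to([.630,.100,.130])
i=cams.camera("scene");cv2.imwrite("pics/s4.png",cv2.resize(i[130:300,250:510,::-1],None,fx=3,fy=3))
E
```

```text
pos [0.6266 0.1261 0.1283] toolx [ 0.176  0.984 -0.001] tooly [ 0.984 -0.176 -0.004] F [-1.2 -0.8 -0.5] t 6.15
total dp [-0.126  0.04  -0.008]
```

View pics/s4.png

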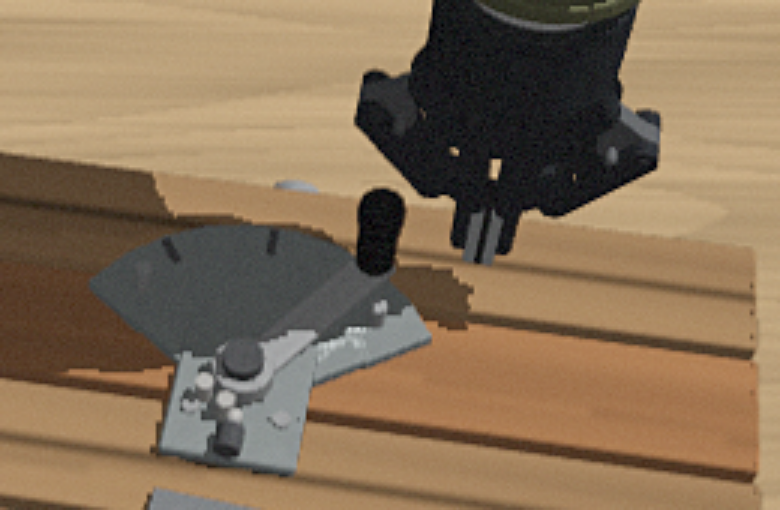

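>>> move_arm(
  claw=[0,0,0,0,0],
  dp=[
    [-0.03,0.02,0],
    [-0.03,0.015,0],
    [-0.03,0,0],
    [-0.03,0,0],
    [0,0,0],
  ],
  turn=[
    [0,0,0],
    [0,0,0],
    [0,0,0],
    [0,0,0],
    [0,0,0],
  ],
)

```text
clock: 6.62
position: [0.6321, 0.1012, 0.1325]
ee_rot: [0.767, 0.641, 0.002, -0.001]
ft_force: [1.6, 6.6, 1.0]
grip_width: 0.003
```

```bash
python3 - <<'E'
from h import *
to([.630,.100,.130])
i=cams.camera("scene");cv2.imwrite("pics/s5.png",cv2.resize(i[130:300,250:510,::-1],None,fx=3,fy=3))
E
```

```text
pos [0.6321 0.1012 0.1325] toolx [0.177 0.984 0.004] tooly [ 0.984 -0.177  0.001] F [1.6 6.6 1. ] t 6.6167
total dp [-0.008 -0.009  0.012]
```

View pics/s5.png

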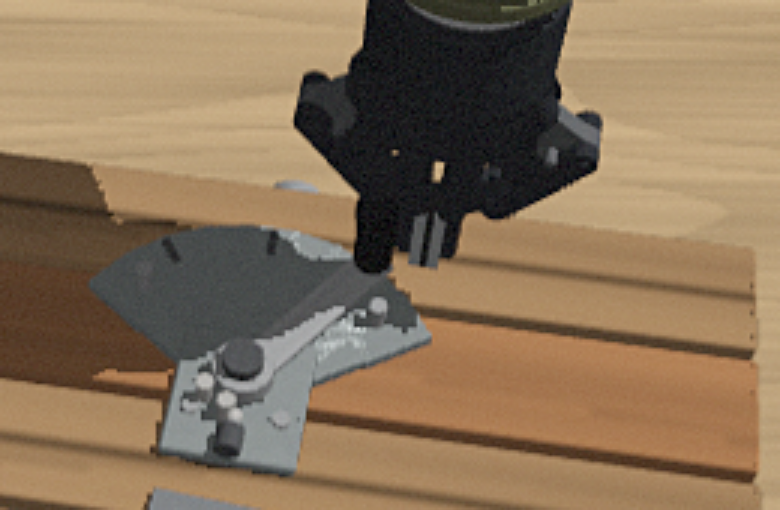

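In contact: the finger is against the knob and the force is about 7 N. Next I'll follow the arc.

>>> move_arm(
  claw=[0,0,0,0,0,0,0,0],
  dp=[
    [-0.028,-0.018,0],
    [-0.028,-0.016,0],
    [-0.03,-0.013,0.003],
    [-0.03,-0.011,0.003],
    [-0.031,-0.008,0.003],
    [-0.031,-0.006,0],
    [-0.032,-0.004,0],
    [-0.02,0,0],
  ],
  turn=[
    [0,0,0],
    [0,0,0],
    [0,0,0],
    [0,0,0],
    [0,0,0],
    [0,0,0],
    [0,0,0],
    [0,0,0],
  ],
)

```text
clock: 7.33
position: [0.6086, 0.0562, 0.1294]
ee_rot: [0.768, 0.641, 0.0, -0.0]
ft_force: [-1.1, 1.4, 0.9]
grip_width: -0.005
```

```bash
python3 - <<'E'
from h import *
to([.608+.003,-.013+.022,.130])
i=cams.camera("scene");cv2.imwrite("pics/s6.png",cv2.resize(i[130:300,250:510,::-1],None,fx=3,fy=3))
E
```

```text
pos [0.6086 0.0562 0.1294] toolx [0.178 0.984 0.   ] tooly [ 0.984 -0.178  0.   ] F [-1.1  1.4  0.9] t 7.3333
total dp [-0.23   0.054 -0.003]
```

View pics/s6.png

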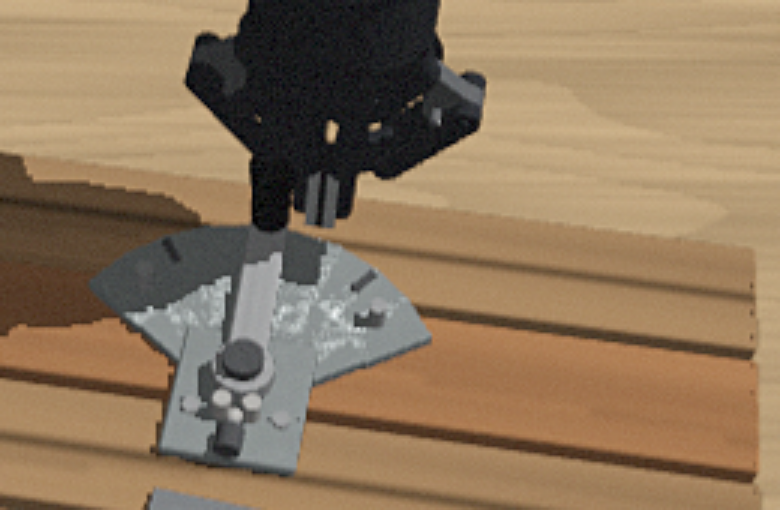

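The lever is about mid-swing, near the first notch. I'll carry on.

>>> move_arm(
  claw=[0,0,0,0,0,0,0,0],
  dp=[
    [-0.03,0.002,0],
    [-0.032,0.004,0],
    [-0.031,0.006,0],
    [-0.031,0.008,0],
    [-0.03,0.011,0],
    [-0.03,0.013,0],
    [-0.028,0.015,0],
    [0,0,0],
  ],
  turn=[
    [0,0,0],
    [0,0,0],
    [0,0,0],
    [0,0,0],
    [0,0,0],
    [0,0,0],
    [0,0,0],
    [0,0,0],
  ],
)

```text
clock: 8.05
position: [0.6133, 0.0109, 0.1294]
ee_rot: [0.768, 0.64, -0.0, 0.001]
ft_force: [0.8, -1.1, 0.5]
grip_width: 0.001
```

```bash
python3 - <<'E'
from h import *
to([.608+.003,-.013+.022,.130])
i=cams.camera("scene");cv2.imwrite("pics/s7.png",cv2.resize(i[130:300,250:510,::-1],None,fx=3,fy=3))
E
```

```text
pos [0.6133 0.0109 0.1294] toolx [ 0.18   0.984 -0.001] tooly [ 0.984 -0.18   0.001] F [ 0.8 -1.1  0.5] t 8.05
total dp [-0.012 -0.01  -0.003]
```

View pics/s7.png

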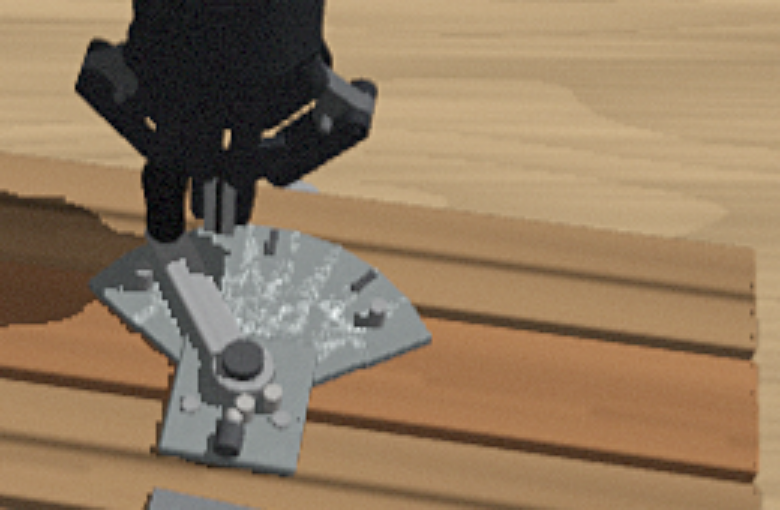

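The knob has moved ahead of the finger and the arm is close to the end post. I'll press on gently until the force rises at the stop.

>>> move_arm(
  claw=[0,0,0,0],
  dp=[
    [-0.02,0.014,0],
    [-0.02,0.014,0],
    [-0.015,0.01,0],
    [0,0,0],
  ],
  turn=[
    [0,0,0],
    [0,0,0],
    [0,0,0],
    [0,0,0],
  ],
)

```text
clock: 8.43
position: [0.6177, 0.0042, 0.1289]
ee_rot: [0.767, 0.642, 0.0, -0.002]
ft_force: [-5.1, 11.8, 1.4]
grip_width: -0.003
```

```bash
python3 - <<'E'
from h import *
to([.608+.003,-.013+.022,.130])
i=cams.camera("scene");cv2.imwrite("pics/s8.png",cv2.resize(i[130:300,250:510,::-1],None,fx=3,fy=3))
E
```

```text
pos [0.6177 0.0042 0.1289] toolx [0.175 0.984 0.003] tooly [ 0.985 -0.175 -0.003] F [-5.1 11.8  1.4] t 8.4333
total dp [ 0.018 -0.037 -0.005]
```

View pics/s8.png

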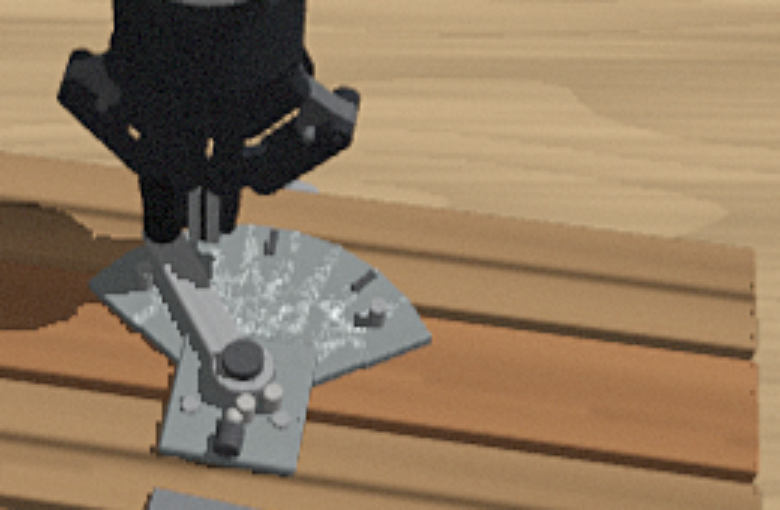

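>>> move_arm(
  claw=[0,0,0,0,0,0,0,0],
  dp=[
    [0.05,0,0],
    [0.08,0,0],
    [0,0,-0.15],
    [0,0,-0.2],
    [0,-0.1,-0.1],
    [0,-0.2,0],
    [0,-0.2,0],
    [0.1,-0.18,0],
  ],
  turn=[
    [0,0,0],
    [0,0,0],
    [0,0,0],
    [0,0,0],
    [0,0,0],
    [0,0,0],
    [0,0,0],
    [0,0,0],
  ],
)

```text
clock: 9.15
position: [0.4913, 0.0673, 0.2196]
ee_rot: [0.769, 0.639, 0.0, 0.001]
ft_force: [-0.7, 1.2, 0.6]
grip_width: 0.004
```

>>> move_arm(
  claw=[0,0,0,0],
  dp=[
    [0.2,0,0],
    [0.2,0,0],
    [0.2,0,0],
    [0,0,0],
  ],
  turn=[
    [0,0,0],
    [0,0,0],
    [0,0,0],
    [0,0,0],
  ],
)

```text
clock: 9.48
position: [0.5132, 0.1978, 0.2191]
ee_rot: [0.764, 0.645, 0.001, -0.001]
ft_force: [-1.5, 0.8, -0.3]
grip_width: 0.003
```

```bash
python3 - <<'E'
from h import *
to([.6,.2,.2])
i=cams.camera("scene");cv2.imwrite("pics/s9.png",cv2.resize(i[130:390,150:510,::-1],None,fx=2.2,fy=2.2))
i=cams.camera("top");cv2.imwrite("pics/t9.png",cv2.resize(i[20:370,130:530,::-1],None,fx=1.7,fy=1.7))
E
```

```text
pos [0.5132 0.1978 0.2191] toolx [0.168 0.986 0.003] tooly [ 0.986 -0.168 -0.   ] F [-1.5  0.8 -0.3] t 9.4833
total dp [0.083 0.426 0.095]
```

View pics/s9.png

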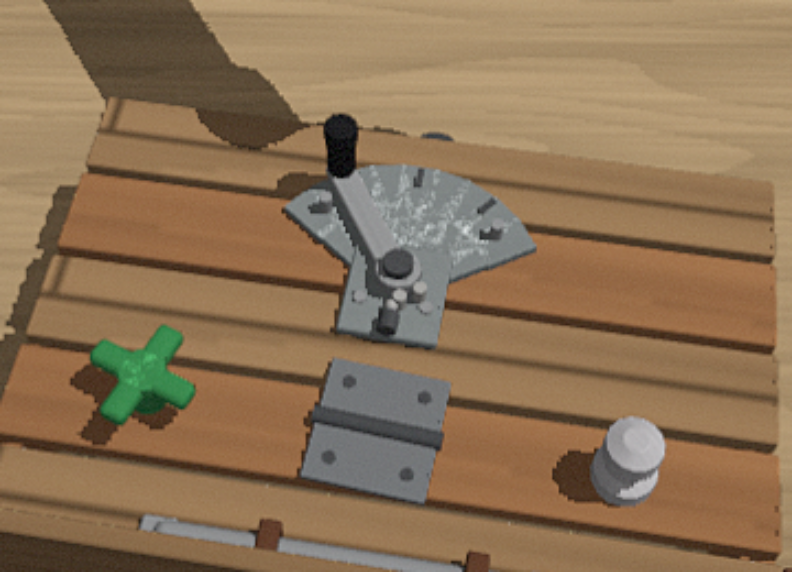

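View pics/t9.png

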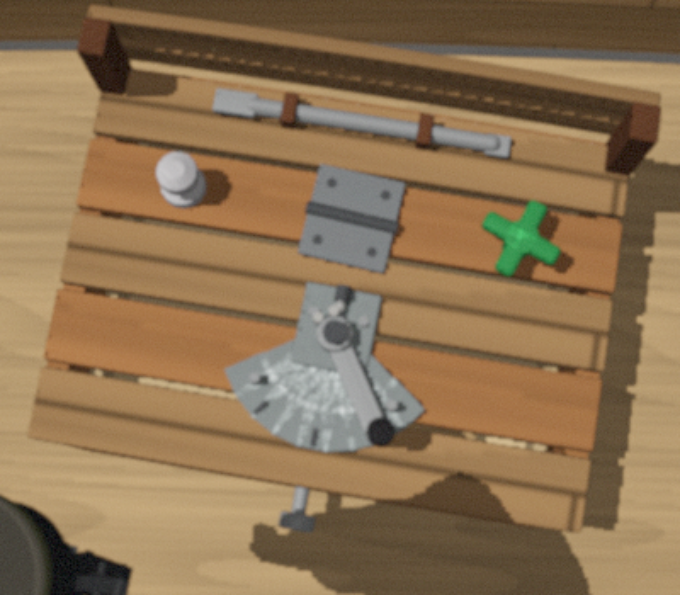

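```bash
python3 - <<'E'
from h import *
k1=[px("top",353.5,273,.16),px("scene",150+341/2.2,130+125/2.2,.16)]
k0=[px("top",278,258,.16),px("scene",377,197,.16)]
for a,b in zip(k0,k1):
    print(a,b)
    for p in ([.687,.017],[.688,.020],[.684,.018]):
        v0=a[:2]-p;v1=b[:2]-p
        A=lambda v:np.arctan2(-v[1],-v[0])
        print(A(v0),A(v1),A(v1)-A(v0),np.linalg.norm(v0),np.linalg.norm(v1))
E
```

```text
[0.6264 0.0775 0.16  ] [ 0.6105 -0.0155  0.16  ]
-0.7845723997535955 0.40173223913684203 1.1863046388904375 0.08563066039684625 0.083117386869415
-0.750986899297818 0.4295401062498669 1.1805270055476849 0.08426630406040127 0.0852437681006652
-0.8016221880919164 0.4276520829322776 1.229274271024194 0.08281310282799462 0.08077437712542265
[0.6266 0.0801 0.16  ] [ 0.6116 -0.0142  0.16  ]
-0.807257029448288 0.3923401442155157 1.1995971736638038 0.08734855465318245 0.08160024509767114
-0.7746989831925928 0.42089293071655853 1.1955919139091513 0.08591839151194573 0.08370543590472478
-0.8247084461018636 0.4184806084049868 1.2431890545068502 0.08456459069847143 0.07923761732914489
```

```bash
python3 - <<'E'
from h import *
k=px("top",130+296/1.7,20+528/1.7,.05);print("knob end",k)
x=np.array([.9915,-.13]);f=k[:2]+.035*x
for n,a,b in(("top",(148,279),(470,330)),("scene",(199,176),(502,213))):
    A=px(n,*a,.1)[:2];B=px(n,*b,.1)[:2];d=(A-B)/np.linalg.norm(A-B);nrm=np.array([d[1],-d[0]])
    print(n,"front is",(f-(A+B)/2)@nrm,"beyond shelf edge (0=flush)", "finger-face est", (np.array([.5254,.0506])+(.011+.035)*x-(A+B)/2)@nrm)
a=cv2.imread("pics/top0.png");b=cams.camera("top")[:,:,::-1]
d=cv2.absdiff(a,b).max(2);print("diff hinge/valve/tap",[d[r].mean().round(1) for r in (np.s_[115:182,302:370],np.s_[105:145,218:255],np.s_[135:185,410:462])])
print(manip.get_obs()['ft_force'])
E
```

```text
knob end [0.5374 0.0473 0.05  ]
top front is 0.000379024377669803 beyond shelf edge (0=flush) finger-face est -0.0009430019695262295
scene front is 0.0028237226412353997 beyond shelf edge (0=flush) finger-face est 0.004156377195578299
diff hinge/valve/tap [np.float64(12.4), np.float64(12.5), np.float64(11.9)]
[ 0.39654976 -0.72333102  0.22606614]
```

```bash
python3 -c "
from workcell import manip
print(manip.hand_in())"
```

```text
the job is handed in; nothing more can be done
None
```

I shut the drawer, then swung the lock lever past the first notch to its second stop, and handed the job in at about 9.6 s. The hand-in gives no verdict.

- **Drawer:** I pushed on its knob with the shut fingers until it stopped moving, at about 21 N sideways plus about 16 N upward. I did not look into the upward part further. Afterwards the front measured 0.4 to 4 mm from flush with the shelf edge, with one estimate at −0.9 mm. That is about the limit of the camera calibration and of my reading of the pixels.
- **Lever:** I pushed the knob round from the left until the force rose to about 13 N, above the 9 N the spring can give. The pictures show a swing of 1.18 to 1.24 rad from its start, against 1.2 rad nominal. I did not measure its seating, but the push was sideways and the final picture shows nothing raised.
- **Other things:** The valve, hinge and tap handle look unmoved in the before and after pictures. A pixel comparison gave about 12 grey levels for all three. I took this as image noise and did not check it further.
- **Arm:** It was clear of everything, with no contact force above sensor noise.

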